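# Draw the sagging bolt of the test cage and hold the gate ajar

### The arm

A 6-joint arm with a two-finger parallel gripper is mounted at the origin on the work surface. World frame = base frame: x ahead of the robot, y to its left, z up, the work surface at z = 0. Lengths are in m, angles in rad, forces in N, time in s.
With the tool pointing down it reaches from about 0.35 to 0.8 m from the base axis. Payload 7.3 kg.
Tool frame: the origin (TCP) lies midway between the tips of the shut fingers; the grasp point (between the pads) lies 19 mm behind it (grip_point_offset is the distance from the TCP to the grasp point, in m); x points along the fingers, z is the direction in which the jaws open and shut, and the axes are right-handed (so a half turn about x gives the same grasp; the last joint's range is limited). The gripper opens to 85 mm and grips with 20 to 120 N. Pads are 22 mm wide; open, the fingers measure 114 mm over their backs; the gripper's body (76 mm by 85 mm) begins 54 mm behind the grasp point. The pads swing forward as they close: fully open they stand 13 mm farther back than shut.
Start: joints at [-1.331, 0.342, 1.524, -0, 1.275, -0.146], TCP at [0.198, -0.486, 0.231] pointing down, gripper open.
Joint ranges: [-2.53, 2.53], [-0.77, 2.02], [0.04, 2.7], [-1, 4.14], [0.28, 2.66], [-3.11, 3.11]. Speed limits (rad/s): [2.57, 2.57, 3.14, 3.14, 3.14, 3.14].

### API

Orientations are given as a unit quaternion [x, y, z, w].
In Python, from workcell import read_state, camera, hand_in, grip_point_offset gives the robot as it stands. The module is installed in compiled form; this text tells all that it offers.
- The arm moves only by the shell command python3 -m creep 'ROWS' [FORCE]. ROWS is JSON, one flat list of numbers, 7 for each row, row after row: the shift along the tool's x, y, z in mm, then the turn, a rotation vector about the tool's x, y, z in rad, then the finger opening in mm, from 0 to 85.4. In form: [tx, ty, tz, wx, wy, wz, claw, tx, ty, tz, wx, wy, wz, claw, ...]. A call has 1 to 12 rows; each row shifts and turns the commanded pose from where the row before left it, along the tool's axes as they then stand; what a row does not reach is not made up. A row lasts 1/12 s, in which the tool goes at most 41.7 mm and 7.16 degrees, less where a joint would pass 70% of its speed; a pose out of reach is approached as far as the arm can. A call is refused whole if a number of a shift passes 41.7 or a number of a turn 0.125, either way. A call with a gripper value outside its range is refused whole. The fingers move at their own pace and stop on an object; FORCE is the grip in N (left out, the last holds). Time passes only in rows, so rows that do not move let the fingers close. It gives the time, the measured TCP pose, the force and the opening at its end, in the units of the state.
- read_state(): the state, without advancing time (a new reading comes with each control period).
- camera(name): name is "scene" or "top" or "wrist"; returns a dict with "frame" (420x560x3 uint8, red, green, blue), "z_map" (420x560 float32, m along the optical axis (not along the pixel's ray), 0 where there is no reading), "vertical_fov" (degrees; the focal length in pixels is half the picture's height over the tangent of half this angle, whatever the lens; pixels are square), "cx", "cy" (the principal point, pixels), "dist_coeffs" ([k1, k2, p1, p2, k3] as OpenCV has them; the pictures are not rectified), "cam_to_world" (4x4, takes a point from camera to world coordinates). Camera axes: x right, y down, z forward; pixel columns grow to the right and rows downward; lengths in m; the calibration is good to about 2 mm. A picture is of the moment at which its call begins.
- hand_in(): hands the job in, once; it reports no verdict.
The state is a dict: "clock": time; "q": joint angles; "joint_vel": joint speeds; "joint_efforts": joint torques, N m; "tcp_pos": TCP position; "ee_rot": TCP orientation; "wrist_force": force on the tool from outside, world axes, zero at the start; "wrist_torque": the same for the moment, N m; "finger_gap": finger opening in m.
Only numpy, scipy, OpenCV 4.12 (cv2) and the standard library are available. Lean on these libraries where they do the work, as an engineer would, in place of code of your own. Each camera call takes 0.05 s, during which the arm holds its last target.

### The job

Open the wire gate of the pressure-test guard cage: take the barrel bolt by its handle, lift the sagging bolt so that its turned-down nose clears the bent-up lip of the keeper, and draw it back out of the keeper while it is lifted, without forcing it against the keeper and with the gate still shut. Then pull the self-closing gate ajar until its free edge stands about 10 cm out from the cage and finish while still holding it there, bolt drawn; do not let go, and leave the tools and parts lying around undisturbed.

Things in the scene. Friction and masses are not known exactly. Their poses are not given: they have to be found in the camera images.
- handle (a point): grip point on the bolt's handle, a steel pin 12 mm thick standing level out of the rod, away from the gate, with a 19 mm ball at its outer end. Point: on the pin's axis, 33 mm out from the rod's axis, 15 mm short of the ball, about 50 mm in front of the gate, 0.214 m above the bench; 60 mm free on both sides and below. x runs along the pin, towards the gate
- nose (a point): foot of the bolt's turned-down nose: the rod (steel, 12 mm thick, 245 mm long) ends in a stub bent down at a right angle, its foot 22 mm below the rod's axis; 114 mm from the handle pin along the rod, on the keeper's side
- lip_top (a point): middle of the top edge of the keeper's bent-up lip, a strip 32 mm long across the rod and 4 mm thick. The sagging rod lies on it and the nose hangs 17 mm below it on its far side, so the nose must rise 18 mm or more to pass over. Point: 19 mm in front of the hinge axis and 313 mm along the gate from it
- gate_hinge (a point): a point on the gate's upright hinge axis, fixed to the cage, 0.225 m above the bench. Axes: z up, x from the gate's face into the cage, y along the shut gate from the hinge towards the keeper
- gate_edge (a point): a point on the front face of the gate's free edge, 290 mm from the hinge axis, 0.225 m above the bench; moves with the gate
- gate_leaf: the gate: grey steel tube frame, wire mesh, dark lock plate along its top; 290 mm wide, from 22 to 256 mm above the bench; carries the barrel bolt on its front. Origin on the hinge axis at bench height; x into the cage, y from hinge to free edge, z up; turns with the gate. The handle is 215 mm along y with the bolt shot
- keeper: bent steel keeper on the fixed post beside the gate's free edge: the lip on the gate's side, a floor, and a front wall (45 mm long, top 0.248 m above the bench, 18 mm in front of the rod's axis) that stops a shot bolt, lifted or not, from swinging out. Origin and axes as cage
- cage: guard cage: grey steel frame with wire mesh, 400 mm wide, 260 deep, 270 high, a red hydraulic ram inside; fixed to the bench. Origin on the bench under the middle of its front face; x from the front face into the cage, y towards the keeper's side, z up. The gate hangs in the front face and opens outwards (to -x)
- barrel (a joint): tilt of the barrel bolt about the one screw left at its rear, rad: 0 sagged (rod 0.08 rad below level), 0.20 lifted to its stop; falls by its weight (3 to 4 N at the handle). The screw is 135 mm from the handle pin, on the hinge's side, and does not slide with the rod: raising the shot bolt's handle 14 mm gives 0.10 rad, enough to clear the lip; 27 mm is the stop
- bolt (a joint): how far the bolt is drawn back, m: 0 to 0.006 at the start, 0.055 at its stop; slides with about 2 N of friction along the rod, from the keeper towards the hinge. The nose has passed the lip and is out of the keeper at 0.035
- gate (a joint): gate angle about its upright hinge, rad: 0 shut, grows as it opens outwards, 0.34 rad puts the free edge 100 mm out. A spring shuts it: 2 to 6 N at the handle
- wrench: bystander: open-ended wrench, 240 mm, lying on the bench
- screwdriver: bystander: black-handled screwdriver, 200 mm, lying on the bench
- oil_bottle: bystander: white oil bottle with a spout, 60 mm across, 170 mm high, standing by the hinge side of the gate, clear of it until it is open by 0.9 rad; origin under its middle
- parts_tray: bystander: shallow steel tray, 130 x 180 x 30 mm, in front of the cage
- coupler: bystander: brass hydraulic coupler standing on end, 32 mm across, 56 mm high, in front of the gate, clear of it until it is open by 0.7 rad
- socket: bystander: steel socket standing on end, 32 mm across, 38 mm high, in front of the cage's fixed post
- grease_tin: bystander: closed aluminium tin, 70 mm across, 65 mm high, standing on the bench nearer the robot

How it is judged:
By the outcome, as a careful person would: the job done as asked, in the order asked, and still so for the second after the job is handed in, while the arm keeps its last pose, push and grip.
It also fails if it takes over 40 s, if anything falls off the work surface, if the arm or the gripper's body presses on something with over 40 N, if the wrist force passes 120 N, or if a joint passes its speed limit or range.

## Working session

There is one attempt and no reset: what is moved stays moved. The work goes in short steps, Python scripts to look and compute and a shell command to move; the robot and the scene stay as the last step left them, time stands still between calls to the robot, and variables do not carry over. Pictures are saved under pics/ and viewed, and the job is handed in when it is done.

```bash
mkdir -p pics; ls; cat > h.py <<'E'
import numpy as np, cv2
from workcell import read_state, camera, grip_point_offset
from scipy.spatial.transform import Rotation as R
def K(c):
    h=c["frame"].shape[0]; f=h/2/np.tan(np.radians(c["vertical_fov"])/2)
    return np.array([[f,0,c["cx"]],[0,f,c["cy"]],[0,0,1.]])
def ray(c,uv):
    p=cv2.undistortPoints(np.array(uv,float).reshape(-1,1,2),K(c),np.array(c["dist_coeffs"])).reshape(-1,2)
    d=np.c_[p,np.ones(len(p))]; T=np.array(c["cam_to_world"])
    return T[:3,3], d@T[:3,:3].T   # scaled so depth=z
def pts(c,uv):
    o,d=ray(c,uv); z=np.array([c["z_map"][int(round(v)),int(round(u))] for u,v in np.array(uv).reshape(-1,2)])
    return o+d*z[:,None]
def cloud(c):
    h,w=c["z_map"].shape; u,v=np.meshgrid(np.arange(w),np.arange(h))
    o,d=ray(c,np.c_[u.ravel(),v.ravel()]); 
    return (o+d*c["z_map"].reshape(-1,1)).reshape(h,w,3)
def proj(c,P):
    T=np.linalg.inv(np.array(c["cam_to_world"])); 
    return cv2.projectPoints(np.array(P,float).reshape(-1,3),cv2.Rodrigues(T[:3,:3])[0],T[:3,3],K(c),np.array(c["dist_coeffs"]))[0].reshape(-1,2)
def save(n,im): cv2.imwrite("pics/"+n+".png",im[...,::-1])
E
python3 - <<'E'
from h import *
import pickle
s=read_state(); print({k:np.round(v,3) for k,v in s.items()}, grip_point_offset)
C={}
for n in ["scene","top","wrist"]:
    c=camera(n); C[n]=c; save(n+"0",c["frame"]); print(n,np.round(c["cam_to_world"],3).tolist(),c["dist_coeffs"],c["vertical_fov"],(c["z_map"]>0).mean())
pickle.dump(C,open("c0.pkl","wb"))
E
```

```text
pics
{'clock': np.float64(0.0), 'q': array([-1.331,  0.343,  1.525,  0.   ,  1.275, -0.146]), 'joint_vel': array([ 0.001,  0.   , -0.002,  0.001, -0.   , -0.002]), 'joint_efforts': array([ 3.0000e-03, -4.3367e+01, -2.4601e+01,  0.0000e+00,  8.0000e-03,
        0.0000e+00]), 'tcp_pos': array([ 0.197, -0.486,  0.231]), 'ee_rot': array([ 0.395,  0.587, -0.394,  0.586]), 'wrist_force': array([-0.751,  0.143, -0.35 ]), 'wrist_torque': array([-0.049,  0.033,  0.038]), 'finger_gap': np.float64(0.085)} 0.0187
scene [[0.388, 0.581, -0.716, 1.487], [0.922, -0.231, 0.312, -0.501], [0.016, -0.781, -0.625, 0.94], [0.0, 0.0, 0.0, 1.0]] [-0.05246389  0.          0.          0.          0.        ] 43.53974815910642 0.9900722789115646
top [[0.019, -0.983, 0.183, 0.379], [-1.0, -0.02, -0.002, -0.099], [0.005, -0.183, -0.983, 1.254], [0.0, 0.0, 0.0, 1.0]] [-0.11519161  0.          0.          0.          0.        ] 45.78356309690108 0.9959013605442177
wrist [[0.375, -0.884, -0.28, 0.269], [-0.927, -0.358, -0.113, -0.458], [-0.001, 0.302, -0.953, 0.374], [0.0, 0.0, 0.0, 1.0]] [-0.08570003  0.          0.          0.          0.        ] 59.7108871594556 0.9963647959183674
```

View pics/scene0.png

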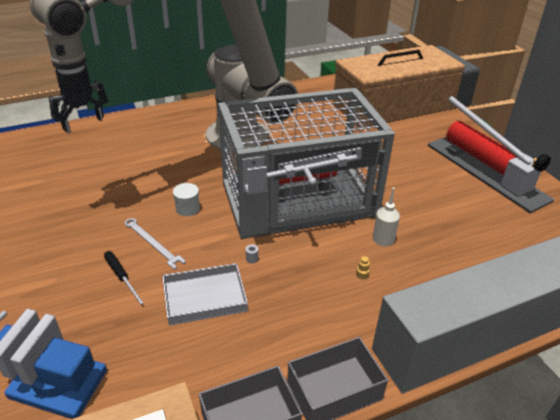

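View pics/top0.png

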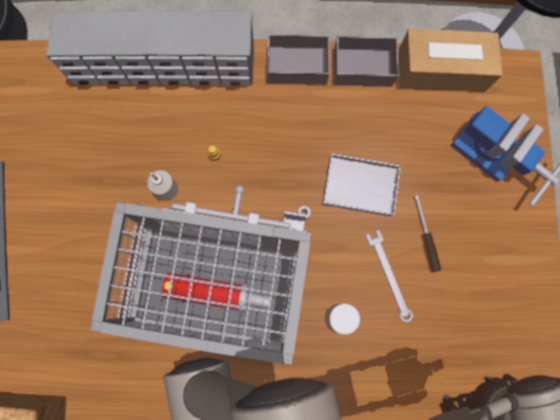

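View pics/wrist0.png

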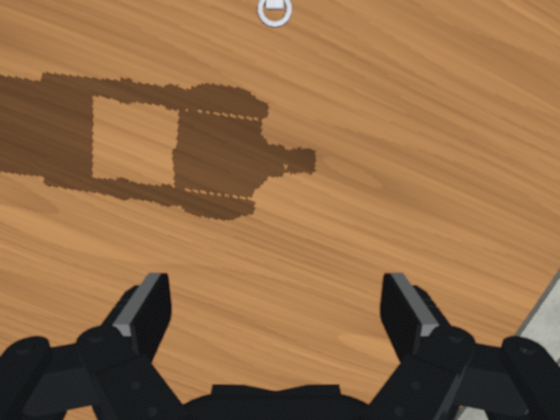

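The gate faces away from the robot (towards +x). The handle pin is near scene (308,172) and top (238,200). I'll zoom in on both.

```bash
python3 - <<'E'
from h import *
import pickle
C=pickle.load(open("c0.pkl","rb"))
a=C["scene"]["frame"][85:245,210:410]; b=C["top"]["frame"][170:250,140:330]
save("zs",cv2.resize(a,None,fx=4,fy=3.75,interpolation=cv2.INTER_CUBIC)); save("zt",cv2.resize(b,None,fx=4,fy=4,interpolation=cv2.INTER_CUBIC))
E
```

```text
(no output)
```

View pics/zs.png

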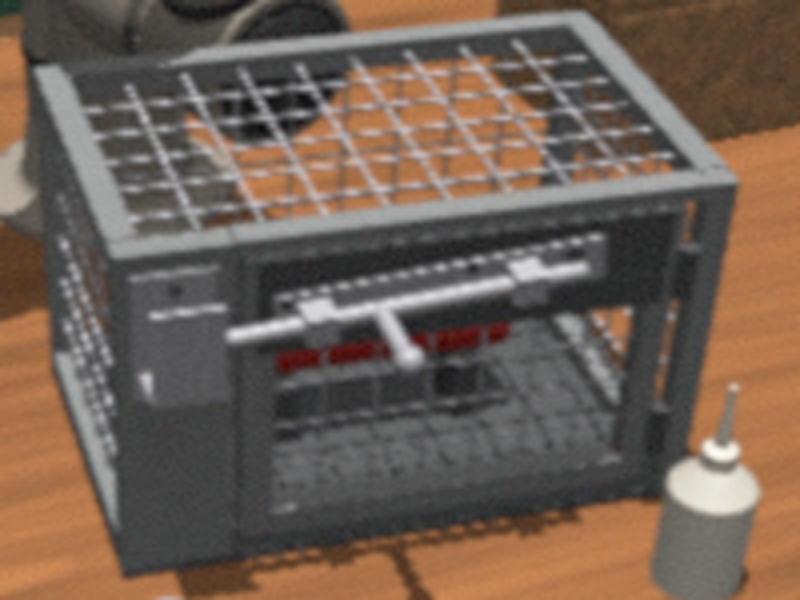

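View pics/zt.png

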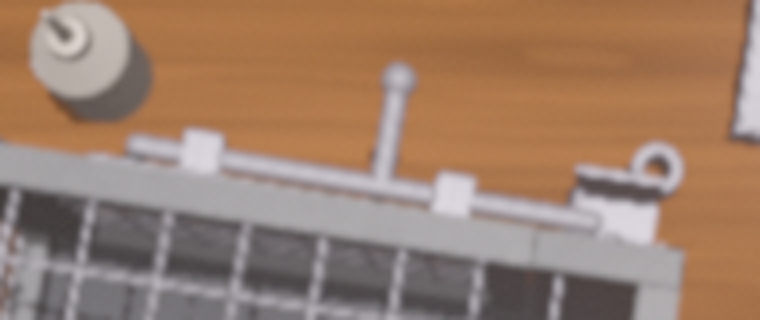

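Scene zoom: ball at about (312,180), pin root (305.5,168). Top zoom: ball (239.7,189), pin root (236,214.5). The rod runs from (173,206) to (289,225) in the top image.

```bash
python3 - <<'E'
from h import *
import pickle
C=pickle.load(open("c0.pkl","rb")); s,t=C["scene"],C["top"]
def tri(us,ut):
    o1,d1=ray(s,us); o2,d2=ray(t,ut); d1=d1[0];d2=d2[0]
    k=np.linalg.lstsq(np.c_[d1,-d2],o2-o1,rcond=None)[0]; a=o1+k[0]*d1;b=o2+k[1]*d2
    return (a+b)/2,np.linalg.norm(a-b)
def onz(c,uv,z):
    o,d=ray(c,uv); return o+d*((z-o[2])/d[:,2])[:,None]
print("ball tri",tri([312.2,179.5],[239.7,189]))
print("ball depth",pts(s,[[312,179.5]]),pts(t,[[239.7,189]]))
# pin in top view on z=.214: centre points along pin
print("pin top z.214",onz(t,[[239.7,189],[238,200],[237,208]],.214).round(4).tolist())
print("pin depth",pts(t,[[238,200],[237,207]]).round(4).tolist(), pts(s,[[309,174]]).round(4))
# cage top front edge, from top view: rows where z ~.27
P=cloud(t)
m=(abs(P[...,2]-.27)<.012)
ys,xs=np.nonzero(m); print(len(ys))
q=P[m][:,:2]
rect=cv2.minAreaRect(q.astype(np.float32)[(q[:,0]>.3)]); print(rect, cv2.boxPoints(rect).round(4).tolist())
# rod: onz at z
print("rod ends",onz(t,[[173,206],[289,225]],.214).round(4).tolist(), pts(t,[[180,207],[215,213],[275,222.5],[285,225]]).round(4).tolist())
E
```

```text
ball tri (array([ 0.60357142, -0.02069072,  0.21793124]), np.float64(0.0007757997906017133))
ball depth [[ 0.6122997  -0.02553253  0.22514147]] [[ 0.60153297 -0.02170075  0.22660483]]
pin top z.214 [[0.6043, -0.0208, 0.214], [0.5802, -0.0179, 0.214], [0.5629, -0.0164, 0.214]]
pin depth [[0.5784, -0.0187, 0.2235], [0.5641, -0.0167, 0.2195]] [[ 0.5816 -0.018   0.2186]]
10063
((0.4063374698162079, 0.046478793025016785), (0.40149834752082825, 0.2604168653488159), 82.51181030273438) [[0.25110000371932983, -0.1356000006198883], [0.5092999935150146, -0.16949999332427979], [0.5616000294685364, 0.22849999368190765], [0.3034000098705292, 0.26249998807907104]]
rod ends [[0.5644, 0.1206, 0.214], [0.5287, -0.1274, 0.214]] [[0.5604, 0.103, 0.2263], [0.5494, 0.0287, 0.2245], [0.5333, -0.0977, 0.2147], [0.5291, -0.119, 0.2102]]
```

```bash
cat >> h.py <<'E'
n=np.array([.9915,-.1302,0]); n/=np.linalg.norm(n)   # outward normal
k=np.array([n[1],-n[0],0])                     # hinge->keeper
H=np.array([.579,-.0176,.215])
def frame(tau,yaw=0,sgn=1,roll=0):
    Rz=R.from_euler('z',yaw).as_matrix(); d=Rz@(np.cos(tau)*np.array([0,0,-1.])-np.sin(tau)*n); z=sgn*(Rz@k)
    return R.from_matrix(np.c_[d,np.cross(z,d),z])
def cur():
    s=read_state(); return np.array(s["tcp_pos"]),R.from_quat(s["ee_rot"]),s
def go(P,Rt):
    p,r,s=cur(); dr=(r.inv()*Rt).as_rotvec()
    print("clk",round(float(s["clock"]),2),"tcp",p.round(4),"gap",round(float(s["finger_gap"])*1000,1),"F",np.round(s["wrist_force"],1),"q",np.round(s["q"],2))
    print("shift mm in current tool axes",(r.inv().apply(P-p)*1000).round(1),"in target axes",(Rt.inv().apply(P-p)*1000).round(1),"turn",dr.round(3))
E
python3 - <<'E'
from h import *
p,r,s=cur(); print(r.as_matrix().round(3))
for sg in(1,-1):
    Rt=frame(.2,0,sg); T=H-.0187*-Rt.as_matrix()[:,0]; go(T+[0,0,.15],Rt)
E
```

```text
[[-0.     0.927  0.376]
 [ 0.001  0.376 -0.927]
 [-1.     0.    -0.001]]
clk 0.15 tcp [ 0.1975 -0.4861  0.2308] gap 85.7 F [-0.1 -0.1 -0.4] q [-1.33  0.34  1.52  0.    1.28 -0.15]
shift mm in current tool axes [-115.5  526.5 -292.5] in target axes [-175.8  284.3 -514.2] turn [ 0.515  0.051 -0.195]
clk 0.15 tcp [ 0.1975 -0.4861  0.2308] gap 85.7 F [-0.1 -0.1 -0.4] q [-1.33  0.34  1.52  0.    1.28 -0.15]
shift mm in current tool axes [-115.5  526.5 -292.5] in target axes [-175.8 -284.3  514.2] turn [-2.614  0.262  0.068]
```

Rise first, then turn.

```bash
python3 -m creep '[-30,0,0,0,0,0,85, -40,0,0,0,0,0,85, -40,0,0,0,0,0,85, -40,0,0,0,0,0,85, -30,0,0,0,0,0,85, 0,0,0,0.1,0.01,-0.04,85, 0,0,0,0.1,0.01,-0.04,85, 0,0,0,0.1,0.01,-0.04,85, 0,0,0,0.1,0.01,-0.04,85, 0,0,0,0.1,0.01,-0.035,85, 0,0,0,0,0,0,85]'
python3 - <<'E'
from h import *
Rt=frame(.2); T=H+.0187*Rt.as_matrix()[:,0]; go(T+[0,0,.15],Rt)
E
```

```text
clock: 1.07
tcp_pos: [0.1984, -0.4864, 0.4103]
ee_rot: [-0.479, -0.52, 0.573, -0.414]
wrist_force: [0.2, -0.4, -0.7]
finger_gap: 0.0848
clk 1.07 tcp [ 0.1984 -0.4864  0.4103] gap 84.8 F [ 0.2 -0.4 -0.7] q [-1.22  0.34  1.06 -0.19  1.83  0.43]
shift mm in current tool axes [  -1.2  325.4 -510.4] in target axes [ 2.000e-01  3.190e+02 -5.144e+02] turn [0.012 0.002 0.001]
```

```bash
python3 -m creep '[0,10,-16,0,0,0,85, 0,20,-32,0,0,0,85, 0,20,-32,0,0,0,85, 0,20,-32,0,0,0,85, 0,20,-32,0,0,0,85, 0,20,-32,0,0,0,85, 0,20,-32,0,0,0,85, 0,20,-32,0,0,0,85, 0,20,-32,0,0,0,85, 0,20,-32,0,0,0,85, 0,20,-32,0,0,0,85, 0,20,-32,0,0,0,85]'
python3 - <<'E'
from h import *
Rt=frame(.2); T=H+.0187*Rt.as_matrix()[:,0]; go(T+[0,0,.13],Rt)
E
```

```text
clock: 2.07
tcp_pos: [0.4648, -0.1454, 0.3653]
ee_rot: [-0.478, -0.521, 0.571, -0.417]
wrist_force: [0.6, -1.1, 0.3]
finger_gap: 0.0851
clk 2.07 tcp [ 0.4648 -0.1454  0.3653] gap 85.1 F [ 0.6 -1.1  0.3] q [-0.42  0.32  1.2  -0.06  1.8   1.25]
shift mm in current tool axes [  19.2  101.1 -139.8] in target axes [  19.5   98.7 -141.5] turn [ 0.018  0.003 -0.002]
```

```bash
python3 -m creep '[0,20,-30,0,0,0,85, 0,22,-30,0.01,0,0,85, 0,22,-30,0.008,0,0,85, 0,20,-27,0,0,0,85, 0,15,-20,0,0,0,85, 0,0,-3,0,0,0,85, 0,0,0,0,0,0,85]'
python3 - <<'E'
from h import *
Rt=frame(.2); T=H+.0187*Rt.as_matrix()[:,0]; go(T+[0,0,.1],Rt)
for m in ["wrist","scene","top"]: save(m+"1",camera(m)["frame"])
E
```

```text
clock: 2.65
tcp_pos: [0.5779, -0.0192, 0.3445]
ee_rot: [-0.481, -0.517, 0.576, -0.412]
wrist_force: [-0.2, -0.4, -0.7]
finger_gap: 0.085
clk 2.65 tcp [ 0.5779 -0.0192  0.3445] gap 85.0 F [-0.2 -0.4 -0.7] q [-0.16  0.52  0.95 -0.01  1.87  1.54]
shift mm in current tool axes [47.5  6.7 -1.9] in target axes [47.5  6.7 -1.7] turn [0.001 0.004 0.   ]
```

View pics/wrist1.png

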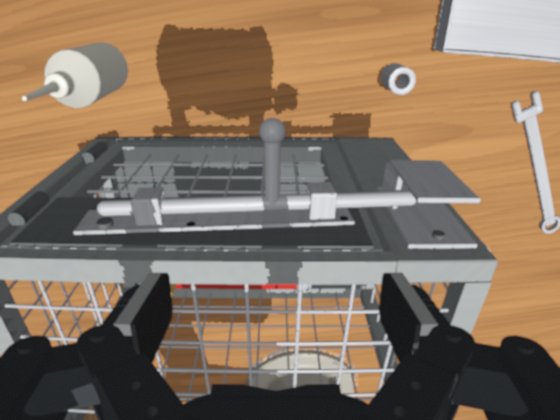

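View pics/scene1.png

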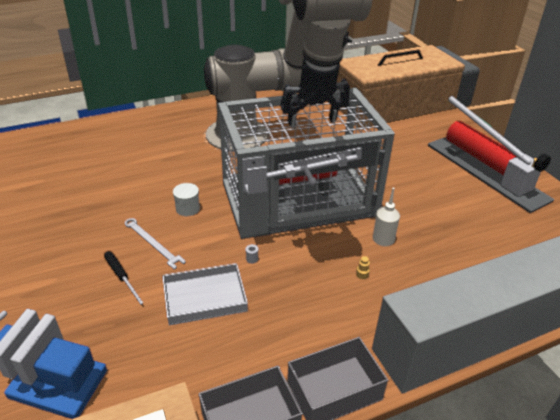

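The wrist view shows the pin centred in column 272, with its ball at (272,131) and root at about (270,203). The jaws straddle it and the oil bottle is clear. I'll cross-check the handle position against this view.

```bash
python3 - <<'E'
from h import *
c=camera("wrist")
f=c["frame"]; g=cv2.cvtColor(f,cv2.COLOR_RGB2GRAY)
for row in (131,160,180): print(row,g[row,255:290].tolist())
def onz(c,uv,z):
    o,d=ray(c,uv); return o+d*((z-o[2])/d[:,2])[:,None]
print(onz(c,[[272,131],[272.3,160],[271.5,180]],.215).round(4))
print(pts(c,[[272,131],[272,160],[272,180]]).round(4))
print("proj H, ball",proj(c,[H,H+.0245*n,H-.033*n]))
E
```

```text
131 [94, 103, 112, 120, 124, 128, 129, 131, 133, 134, 136, 142, 146, 148, 146, 141, 137, 136, 132, 129, 127, 126, 122, 119, 115, 106, 99, 93, 90, 88, 87, 87, 86, 85, 86]
160 [109, 107, 108, 107, 108, 107, 109, 116, 122, 127, 130, 134, 135, 135, 133, 131, 130, 127, 123, 117, 112, 105, 105, 110, 111, 112, 112, 112, 111, 111, 112, 113, 113, 112, 112]
180 [73, 71, 73, 76, 84, 96, 102, 112, 120, 126, 130, 134, 134, 135, 134, 131, 130, 128, 124, 117, 112, 108, 115, 126, 130, 130, 131, 132, 132, 129, 125, 123, 126, 130, 131]
[[ 0.6014 -0.0232  0.215 ]
 [ 0.5792 -0.0203  0.215 ]
 [ 0.563  -0.0174  0.215 ]]
[[ 0.6043 -0.0236  0.2244]
 [ 0.5815 -0.0204  0.2209]
 [ 0.5655 -0.0182  0.2206]]
proj H, ball [[268.74045669 160.70919009]
 [268.31913108 128.89707796]
 [269.267184   199.67388148]]
```

```bash
sed -i 's/^H=.*/H=np.array([.578,-.0195,.2145])/' h.py; python3 - <<'E'
from h import *
Rt=frame(.2); T=H+.0187*Rt.as_matrix()[:,0]; go(T,Rt); go(T+[0,0,.05],Rt)
E
```

```text
clk 2.85 tcp [ 0.5771 -0.0214  0.3462] gap 85.1 F [ 1.3  0.3 -0.5] q [-0.16  0.52  0.95 -0.01  1.87  1.54]
shift mm in current tool axes [147.7  26.5  -2.6] in target axes [147.7  26.8  -2. ] turn [-0.005  0.004 -0.002]
clk 2.85 tcp [ 0.5771 -0.0214  0.3462] gap 85.1 F [ 1.3  0.3 -0.5] q [-0.16  0.52  0.95 -0.01  1.87  1.54]
shift mm in current tool axes [98.7 16.6 -2.4] in target axes [98.7 16.9 -2. ] turn [-0.005  0.004 -0.002]
```

```bash
python3 -m creep '[0,20,-1,0,0,0,85, 20,7,0,0,0,0,85, 30,0,0,0,0,0,85, 30,0,0,0,0,0,85, 20,0,0,0,0,0,85, 15,0,0,0,0,0,85, 0,0,0,0,0,0,85]'
python3 - <<'E'
from h import *
Rt=frame(.2); T=H+.0187*Rt.as_matrix()[:,0]; go(T,Rt)
for m in ["wrist","scene","top"]: save(m+"2",camera(m)["frame"])
go(T,Rt)
E
```

```text
clock: 3.43
tcp_pos: [0.5792, -0.021, 0.225]
ee_rot: [-0.481, -0.516, 0.578, -0.409]
wrist_force: [0.1, -0.3, -0.1]
finger_gap: 0.0849
clk 3.43 tcp [ 0.5792 -0.021   0.225 ] gap 84.9 F [ 0.1 -0.3 -0.1] q [-0.16  0.57  1.19 -0.01  1.59  1.54]
shift mm in current tool axes [29.3  0.9 -1.5] in target axes [29.3  0.7 -1.4] turn [-0.005  0.003  0.005]
clk 3.58 tcp [ 0.5819 -0.021   0.2291] gap 85.0 F [-0.2  0.9 -0.3] q [-0.16  0.57  1.18 -0.01  1.59  1.54]
shift mm in current tool axes [33.8 -1.2 -1.1] in target axes [33.8 -1.1 -1. ] turn [-0.005  0.004 -0.003]
```

View pics/wrist2.png

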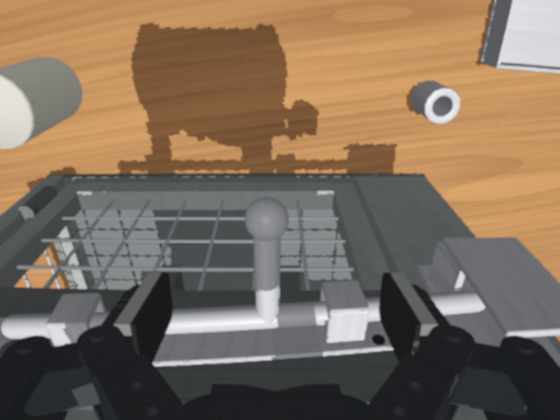

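View pics/scene2.png

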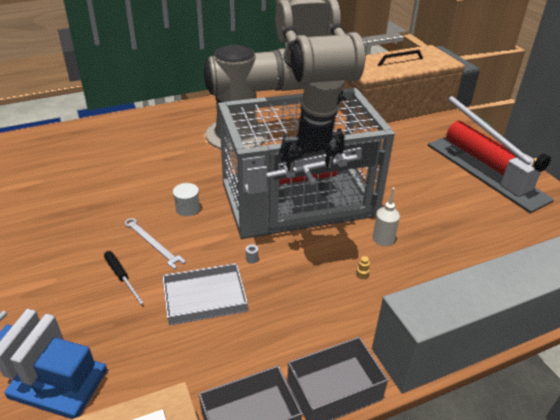

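Wrist view: the pin is at columns 266–267 and the fingers' midline at about 276. I'll measure that offset in the tool frame.

```bash
python3 - <<'E'
from h import *
c=camera("wrist"); p,r,s=cur()
print(c["cx"],c["cy"])
T=np.array(c["cam_to_world"]); print("cam in tool",r.inv().apply(T[:3,3]-p).round(4)); print((r.inv().as_matrix()@T[:3,:3]).round(3))
P=pts(c,[[266.5,218],[266.5,260],[267,285],[100,310],[420,310]])
print(P.round(4)); print("tool",(r.inv().apply(P-p)*1000).round(1))
print("jaw mid projections",proj(c,[p,p+r.apply([-.03,0,0])]))
E
```

```text
275.30745095852865 206.70063035886568
cam in tool [-0.1427  0.0769  0.0007]
[[ 0.    -0.303  0.953]
 [-0.001 -0.953 -0.303]
 [ 1.    -0.001 -0.   ]]
[[ 0.6079 -0.0213  0.2232]
 [ 0.5856 -0.018   0.2221]
 [ 0.5697 -0.0158  0.2205]
 [ 0.5586  0.0759  0.2144]
 [ 0.5944 -0.0698  0.2699]]
tool [[  1.   26.3  -3. ]
 [  6.4   4.4  -3.3]
 [ 11.1 -11.   -3.3]
 [ 21.2 -32.8 -92.8]
 [-43.3  10.5  47. ]]
jaw mid projections [[273.88041955 275.56094954]
 [273.56943955 315.45823144]]
```

```bash
python3 -m creep '[0,0,-3,0,0,0,85, 12,0,0,0,0,0,85, 12,0,0,0,0,0,85, 8,0,0,0,0,0,85, 0,0,0,0,0,0,85]'
python3 - <<'E'
from h import *
c=camera("wrist"); p,r,s=cur(); print(p,s["wrist_force"])
save("wrist3",c["frame"]); save("scene3",cv2.resize(camera("scene")["frame"][85:245,210:410],None,fx=4,fy=3.75,interpolation=cv2.INTER_CUBIC))
E
```

```text
clock: 4.05
tcp_pos: [0.5749, -0.0163, 0.195]
ee_rot: [-0.482, -0.516, 0.578, -0.411]
wrist_force: [0.2, 0.2, -0.8]
finger_gap: 0.0851
[ 0.57541432 -0.01637001  0.19597425] [-1.53429405 -0.34220214  0.34561111]
```

View pics/wrist3.png

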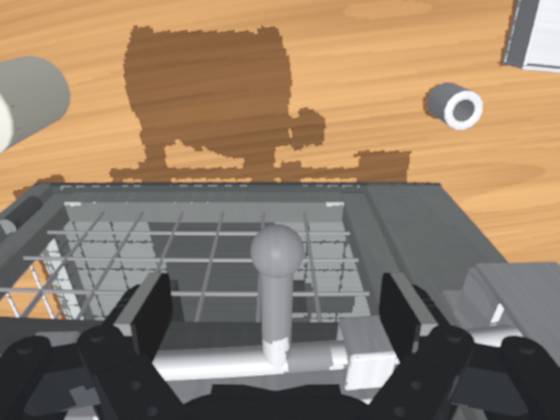

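View pics/scene3.png

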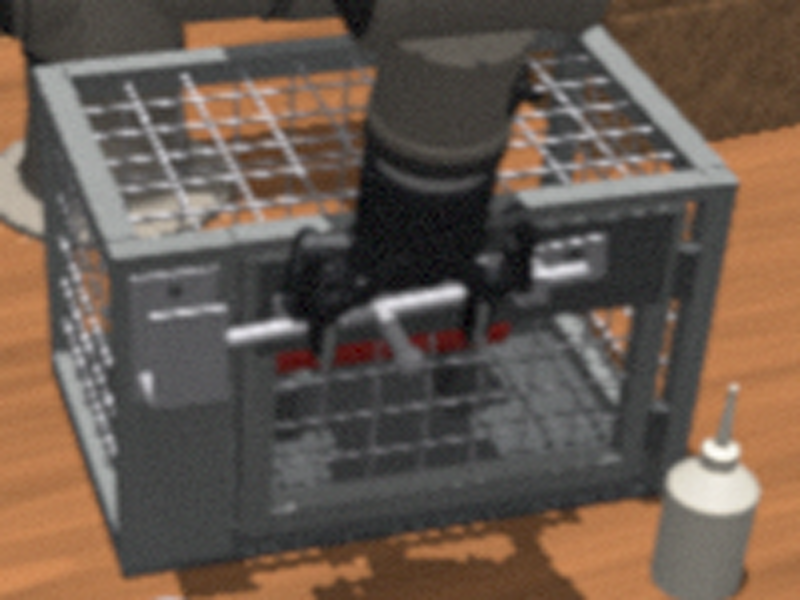

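Wrist view: the pin is at column 276, on the jaw midline, with the ball at (277,250). The scene view shows the fingers straddling it. One check of depth, then close.

```bash
python3 - <<'E'
from h import *
c=camera("wrist"); p,r,s=cur()
P=pts(c,[[277,250],[276.5,290],[276.5,320]])
print("tool",(r.inv().apply(P-p)*1000).round(1), P.round(4))
E
```

```text
tool [[-32.2  26.8   1. ]
 [-25.9   8.1   0.9]
 [-23.1  -6.7   0.9]] [[ 0.6083 -0.0218  0.2231]
 [ 0.5889 -0.019   0.2207]
 [ 0.574  -0.017   0.2209]]
```

```bash
python3 -m creep '[0,0,0,0,0,0,0, 0,0,0,0,0,0,0, 0,0,0,0,0,0,0, 0,0,0,0,0,0,0, 0,0,0,0,0,0,0, 0,0,0,0,0,0,0, 0,0,0,0,0,0,0, 0,0,0,0,0,0,0]' 60
python3 - <<'E'
from h import *
c=camera("wrist"); p,r,s=cur(); print(p,s["wrist_force"],s["wrist_torque"],s["finger_gap"])
save("wrist4",c["frame"])
E
```

```text
clock: 4.87
tcp_pos: [0.5756, -0.0166, 0.1963]
ee_rot: [-0.482, -0.515, 0.577, -0.411]
wrist_force: [0.2, 0.0, 1.2]
finger_gap: 0.01
[ 0.57560515 -0.01656779  0.19625864] [-0.0470291  -0.4699013   1.64006474] [-0.01295224  0.08173418 -0.02452941] 0.009630500532467017
```

View pics/wrist4.png

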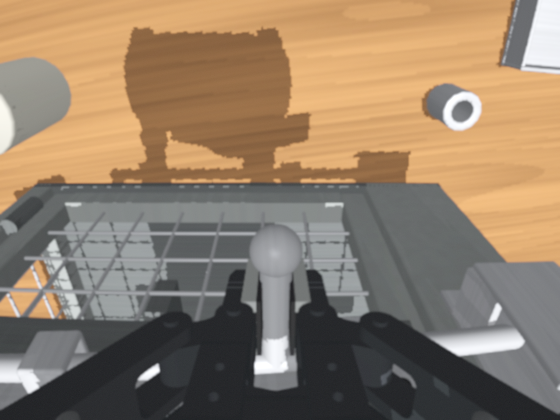

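Gripped (gap 10 mm on the 12 mm pin). Next I'll work out the lift rows: about 20 mm up, with the tool turning with the rod.

```bash
cat >> h.py <<'E'
def avg(m=5):
    a=[]
    for _ in range(m):
        camera("top"); p,r,s=cur(); a.append((p,s["ee_rot"],s["wrist_force"],s["wrist_torque"],r.apply([-.0187,0,0])+p))
    p=np.mean([x[0] for x in a],0); r=R.from_quat([x[1] for x in a]).mean(); g=p-.0187*r.as_matrix()[:,0]
    return p,r,g,np.mean([x[2] for x in a],0),np.mean([x[3] for x in a],0)
def sim(r,rows):
    "grasp point shift in (out,keeper,up) mm"
    r0=r;p=np.zeros(3)
    for x in rows: p=p+r.apply(np.array(x[:3])); r=r*R.from_rotvec(x[3:6])
    g=p-18.7*(r.as_matrix()[:,0]-r0.as_matrix()[:,0])
    z=r.as_matrix()[:,2]
    return (np.array([n@g,k@g,g[2]])).round(2), "jaw axis out,keeper,up",np.array([n@z,k@z,z[2]]).round(3)
E
python3 - <<'E'
from h import *
p,r,g,F,M=avg(); print(p,g,F,M); np.save("base.npy",np.r_[p,r.as_quat(),g])
print(r.as_matrix().round(3))
print(sim(r,[[0,0,0,0,0,0]]));
print(sim(r,[[-2.4,-.5,.5,0,-.018,0]]*8))
E
```

```text
[ 0.57561036 -0.01656246  0.19627084] [ 0.57928005 -0.01696983  0.21460271] [-0.36884974 -0.26551763  2.41764191] [-0.03485289  0.07241254 -0.03708353]
[[-0.196  0.971 -0.133]
 [ 0.022 -0.131 -0.991]
 [-0.98  -0.197  0.005]]
(array([0., 0., 0.]), 'jaw axis out,keeper,up', array([-0.003,  1.   ,  0.005]))
(array([-1.300e-01,  1.000e-02,  1.962e+01]), 'jaw axis out,keeper,up', array([0.025, 0.989, 0.145]))
```

```bash
python3 -m creep '[-2.4,-0.5,0.5,0,-0.018,0,0, -2.4,-0.5,0.5,0,-0.018,0,0, -2.4,-0.5,0.5,0,-0.018,0,0, -2.4,-0.5,0.5,0,-0.018,0,0, -2.4,-0.5,0.5,0,-0.018,0,0, 0,0,0,0,0,0,0]'
python3 - <<'E'
from h import *
b=np.load("base.npy"); p,r,g,F,M=avg(3); d=(g-b[7:])*1000; print("out,keep,up",n@d,k@d,d[2],"F",F.round(1),M.round(2))
E
```

```text
clock: 5.67
tcp_pos: [0.5754, -0.0182, 0.2088]
ee_rot: [-0.455, -0.496, 0.598, -0.435]
wrist_force: [0.2, -2.9, -4.3]
finger_gap: 0.0102
out,keep,up -0.05684379116937303 -0.06965692557340257 12.090161361516804 F [ 0.9 -0.8 -3.8] [ 0.   -0.42 -0.3 ]
```

```bash
python3 -m creep '[-2.4,-0.5,0.5,0,-0.018,0,0, -2.4,-0.5,0.5,0,-0.018,0,0, -2.4,-0.5,0.5,0,-0.018,0,0, 0,0,0,0,0,0,0]'
python3 - <<'E'
from h import *
b=np.load("base.npy"); p,r,g,F,M=avg(3); d=(g-b[7:])*1000; print("out,keep,up",n@d,k@d,d[2],"F",F.round(1),M.round(2))
for m in("scene","wrist"):
    c=camera(m); f=c["frame"]; 
    save(m+"5", cv2.resize(f[85:245,210:410],None,fx=4,fy=3.75,interpolation=cv2.INTER_CUBIC) if m=="scene" else f)
# draw along rod: 48 mm toward hinge along rod dir
print(r.as_matrix().T@np.c_[n,k,[0,0,1]])
dd=-(np.cos(.065)*k+np.array([0,0,np.sin(.065)])); print("rod draw dir in tool",r.inv().apply(dd).round(3))
E
```

```text
clock: 6.15
tcp_pos: [0.5754, -0.0189, 0.2165]
ee_rot: [-0.439, -0.483, 0.611, -0.448]
wrist_force: [0.7, -1.6, -3.0]
finger_gap: 0.0096
out,keep,up -0.05668117274083983 -0.27054235434407253 19.613691433012338 F [ 1.8  0.2 -4.1] [ 0.12 -0.59 -0.5 ]
[[-0.19548472  0.14766346 -0.96952629]
 [ 0.98036729  0.00341474 -0.1971505 ]
 [ 0.02580124  0.98903177  0.14543195]]
rod draw dir in tool [-0.084  0.009 -0.996]
```

View pics/scene5.png

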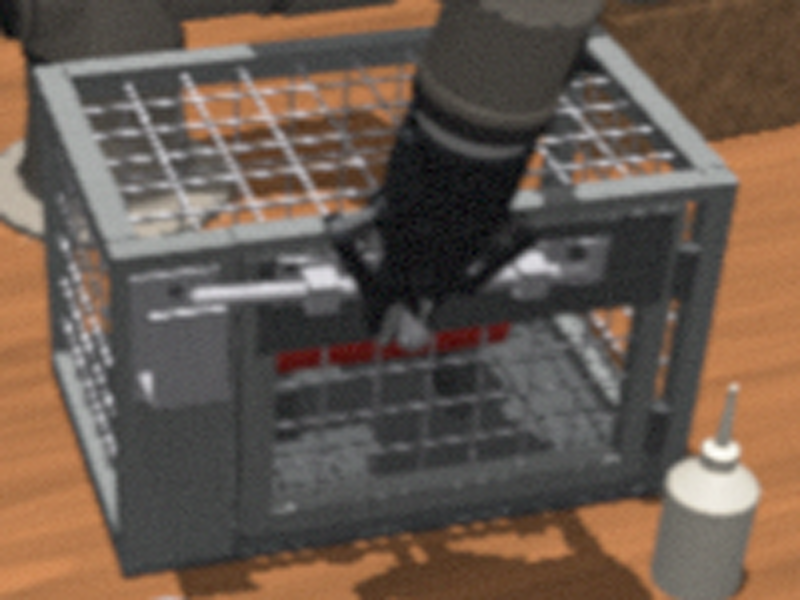

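View pics/wrist5.png

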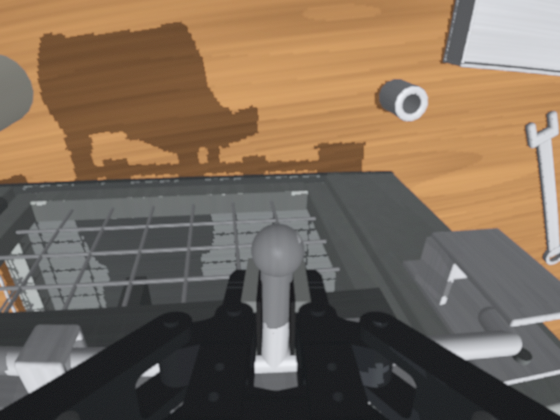

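Lifted 19.6 mm (about 0.145 rad). In the scene view the rod end has risen to zoom (195,295), and the force is about 4 N, the bolt's weight only. Now the draw along the rod.

```bash
python3 -m creep '[-0.2,0,-2.5,0,0,0,0, -0.4,0,-5,0,0,0,0, -0.4,0,-5,0,0,0,0, -0.4,0,-5,0,0,0,0, 0,0,0,0,0,0,0]'
python3 - <<'E'
from h import *
b=np.load("base.npy"); p,r,g,F,M=avg(3); d=(g-b[7:])*1000; print("out,keep,up",n@d,k@d,d[2],"F",F.round(1),M.round(2), "F out,keep",n@F,k@F)
E
```

```text
clock: 6.82
tcp_pos: [0.5776, -0.0006, 0.2145]
ee_rot: [-0.44, -0.484, 0.61, -0.448]
wrist_force: [3.2, 1.3, -4.8]
finger_gap: 0.0099
out,keep,up -0.18982048216573047 -18.567802475118835 18.073013235405195 F [ 3.7  1.4 -4.9] [ 0.27 -0.93 -0.5 ] F out,keep 3.452198594302255 -1.8503452674220298
```

```bash
python3 -m creep '[-0.4,0.2,-5,0,0,0,0, -0.4,0.1,-5,0,0,0,0, -0.4,0.1,-5,0,0,0,0, -0.4,0.1,-5,0,0,0,0, 0,0,0,0,0,0,0]'
python3 - <<'E'
from h import *
b=np.load("base.npy"); p,r,g,F,M=avg(3); d=(g-b[7:])*1000; print("out,keep,up",n@d,k@d,d[2],"F",F.round(1),M.round(2), "F out,keep",n@F,k@F)
E
```

```text
clock: 7.38
tcp_pos: [0.5804, 0.0193, 0.2131]
ee_rot: [-0.44, -0.484, 0.61, -0.447]
wrist_force: [4.5, 0.7, -4.7]
finger_gap: 0.0101
out,keep,up -0.01860583402350885 -38.53280930806025 16.633411332112296 F [ 4.4  1.2 -5.2] [ 0.3  -0.99 -0.52] F out,keep 4.243933501121435 -1.7845123267680707
```

```bash
python3 -m creep '[-0.4,0.1,-4,0,0,0,0, -0.3,0.1,-3,0,0,0,0, 0,0,0,0,0,0,0]'
python3 - <<'E'
from h import *
b=np.load("base.npy"); p,r,g,F,M=avg(3); d=(g-b[7:])*1000; print("out,keep,up",n@d,k@d,d[2],"F",F.round(1),M.round(2), "F out,keep",n@F,k@F)
for m in("scene","wrist","top"):
    c=camera(m); f=c["frame"]; 
    save(m+"6", cv2.resize(f[85:245,210:410],None,fx=4,fy=3.75,interpolation=cv2.INTER_CUBIC) if m=="scene" else f)
E
```

```text
clock: 7.78
tcp_pos: [0.5812, 0.0252, 0.2128]
ee_rot: [-0.439, -0.484, 0.61, -0.447]
wrist_force: [3.4, -1.4, -5.3]
finger_gap: 0.0098
out,keep,up 0.07095533167447668 -44.86159462357914 16.267902311909026 F [ 3.8 -0.2 -5.4] [ 0.07 -0.88 -0.44] F out,keep 3.771653242328103 -0.34324780395598287
```

View pics/scene6.png

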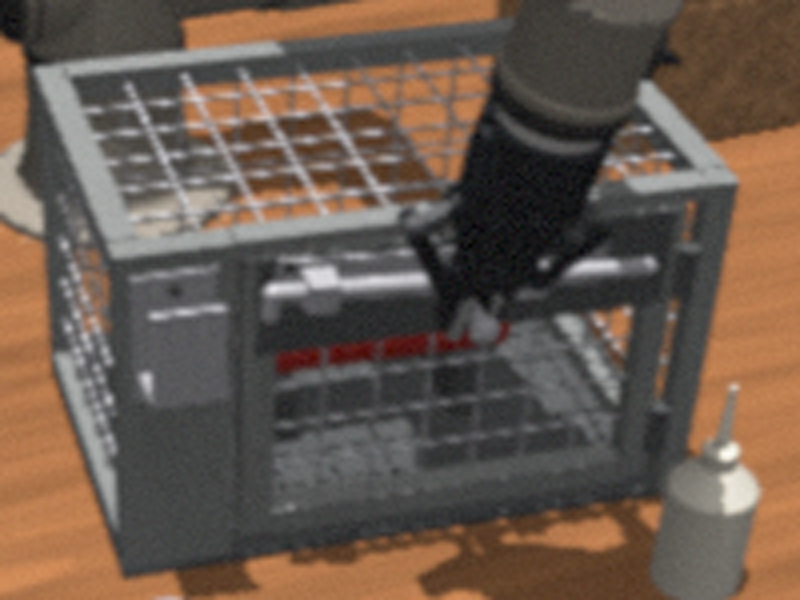

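View pics/wrist6.png

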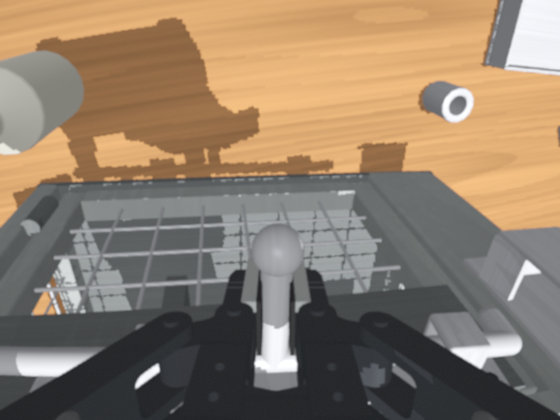

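The bolt is out: in the scene zoom the nose hangs at (268,305), clear of the keeper (130–225), and the gate is still shut. Next, the arc about the hinge.

```bash
python3 - <<'E'
from h import *
b=np.load("base.npy"); p,r,g,F,M=avg(2)
hinge=b[7:]-.052*n-.213*k; print("hinge",hinge)
dth=.02
mid=np.cross([0,0,1],p-hinge)*dth*1000
print("per-row shift",r.inv().apply(mid).round(2),"turn",(r.inv().apply([0,0,dth])).round(4))
row=np.r_[r.inv().apply(mid).round(1),r.inv().apply([0,0,dth]).round(3)]
pp=p*1000;rr=r
for i in range(17): pp=pp+rr.apply(row[:3]); rr=rr*R.from_rotvec(row[3:])
gg=pp-18.7*rr.as_matrix()[:,0]; v0=g-hinge; v1=gg/1000-hinge
ang=lambda v:np.arctan2(v[1],v[0])
print(row,"angle",ang(v1)-ang(v0),"radius change",np.linalg.norm(v1[:2])-np.linalg.norm(v0[:2]),"dz",v1[2]-v0[2],(rr*r.inv()).as_rotvec())
E
```

```text
hinge [0.55545494 0.20098743 0.21460271]
per-row shift [-0.81  3.35 -0.87] turn [-0.0194 -0.004   0.0029]
[-8.0e-01  3.3e+00 -9.0e-01 -1.9e-02 -4.0e-03  3.0e-03] angle 0.3361351621600768 radius change -8.276275736851524e-05 dz -7.522711495094869e-05 [-0.00231676 -0.0024786   0.33397977]
```

```bash
python3 -m creep '[-0.4,1.7,-0.4,-0.01,-0.002,0.0015,0, -0.8,3.3,-0.9,-0.019,-0.004,0.003,0, -0.8,3.3,-0.9,-0.019,-0.004,0.003,0, -0.8,3.3,-0.9,-0.019,-0.004,0.003,0, -0.8,3.3,-0.9,-0.019,-0.004,0.003,0, 0,0,0,0,0,0,0]'
cat >> h.py <<'E'
hinge=np.array([0.55545494,0.20098743,0.2146])
def gate():
    p,r,g,F,M=avg(3); v=(g-hinge)[:2]; a=np.arctan2(n@np.r_[v,0],k@np.r_[v,0])
    print("angle vs start",a-np.arctan2(.052,.213-.045),"radius",np.linalg.norm(v),"z",g[2],"F",F.round(1),"M",M.round(2))
E
python3 - <<'E'
from h import *
gate(); c=camera("scene"); save("scene7",cv2.resize(c["frame"][85:285,210:410],None,fx=4,fy=3,interpolation=cv2.INTER_CUBIC))
E
```

```text
clock: 8.68
tcp_pos: [0.5973, 0.0282, 0.2127]
ee_rot: [-0.417, -0.503, 0.589, -0.475]
wrist_force: [-1.1, -0.1, -4.5]
finger_gap: 0.01
angle vs start 0.08934147568548317 radius 0.17620626697216196 z 0.23083063280892321 F [-0.9  0.7 -4.6] M [ 0.28 -0.24 -0.56]
```

View pics/scene7.png

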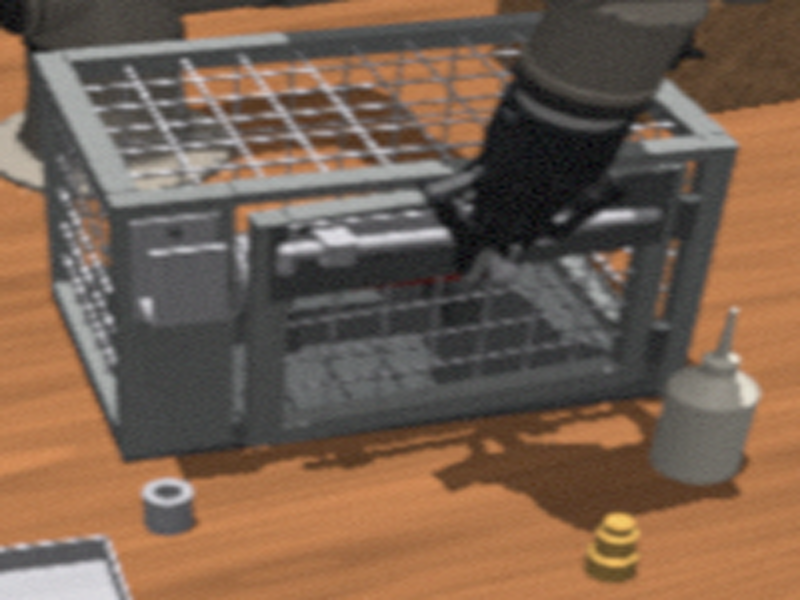

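The gate is opening with the bolt drawn, and forces are small. I'll continue the arc.

```bash
python3 -m creep '[-0.8,3.3,-0.9,-0.019,-0.004,0.003,0, -0.8,3.3,-0.9,-0.019,-0.004,0.003,0, -0.8,3.3,-0.9,-0.019,-0.004,0.003,0, -0.8,3.3,-0.9,-0.019,-0.004,0.003,0, -0.8,3.3,-0.9,-0.019,-0.004,0.003,0, -0.8,3.3,-0.9,-0.019,-0.004,0.003,0, -0.8,3.3,-0.9,-0.019,-0.004,0.003,0, -0.8,3.3,-0.9,-0.019,-0.004,0.003,0, -0.8,3.3,-0.9,-0.019,-0.004,0.003,0, -0.8,3.3,-0.9,-0.019,-0.004,0.003,0, -0.8,3.3,-0.9,-0.019,-0.004,0.003,0, 0,0,0,0,0,0,0]'
python3 - <<'E'
from h import *
gate(); c=camera("scene"); save("scene8",cv2.resize(c["frame"][85:285,210:410],None,fx=4,fy=3,interpolation=cv2.INTER_CUBIC))
c=camera("top");save("top8",c["frame"])
E
```

```text
clock: 9.88
tcp_pos: [0.6337, 0.0411, 0.2127]
ee_rot: [0.361, 0.544, -0.535, 0.537]
wrist_force: [-3.1, -2.7, -4.9]
finger_gap: 0.0102
angle vs start 0.30675127949307085 radius 0.17636051236929903 z 0.2308790536251099 F [-2.8 -1.9 -4.2] M [-0.02  0.05 -0.4 ]
```

View pics/scene8.png

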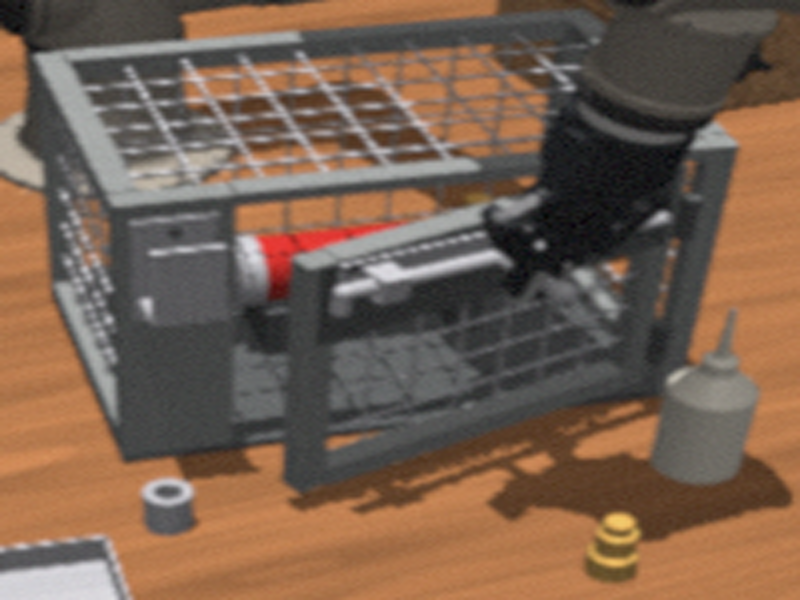

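View pics/top8.png

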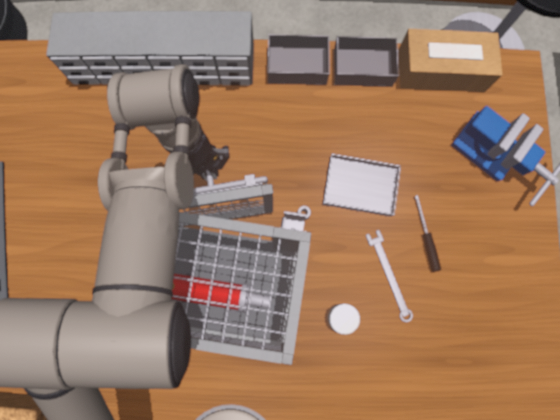

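```bash
python3 - <<'E'
from h import *
c=camera("top"); P=cloud(c)
for off in (0,):
    o=(P-hinge)@n; kk=(P-hinge)@k
    m=(P[...,2]>.244)&(P[...,2]<.266)&(o>.03)&(o<.14)&(kk>.19)&(kk<.30)
    q=np.c_[o[m],kk[m]]; print(len(q)); print("top of gate edge max k",q[q[:,1].argsort()][-8:].round(3).tolist())
    a=np.polyfit(q[:,1],q[:,0],1); print("slope angle",np.arctan(a[0]))
    rc=cv2.minAreaRect(q.astype(np.float32)); print(rc,cv2.boxPoints(rc).round(3).tolist())
c=camera("scene"); P=cloud(c); o=(P-hinge)@n; kk=(P-hinge)@k
m=(P[...,2]>.03)&(P[...,2]<.24)&(o>.06)&(o<.14)&(kk>.24)&(kk<.30)
q=np.c_[o[m],kk[m]]; print(len(q),np.percentile(q[:,0],[50,90,97]),np.percentile(q[:,1],[50,97]))
E
```

```text
713
top of gate edge max k [[0.071, 0.282], [0.07, 0.283], [0.079, 0.283], [0.077, 0.284], [0.075, 0.284], [0.072, 0.284], [0.07, 0.285], [0.07, 0.285]]
slope angle 0.285494492659425
((0.07793934643268585, 0.23138396441936493), (0.09944869577884674, 0.048603642731904984), 71.99412536621094) [[0.039000000804662704, 0.19200000166893005], [0.0860000029206276, 0.1770000010728836], [0.11599999666213989, 0.2709999978542328], [0.07000000029802322, 0.28600001335144043]]
995 [0.08801103 0.09308108 0.10674522] [0.27196482 0.28529797]
```

Angle from the TCP is 0.307 rad, and the image fit gives about 0.29–0.31. Another 0.035 rad is needed.

```bash
python3 -m creep '[-0.8,3.3,-0.9,-0.019,-0.004,0.003,0, -0.6,2.5,-0.7,-0.0145,-0.003,0.002,0, 0,0,0,0,0,0,0, 0,0,0,0,0,0,0, 0,0,0,0,0,0,0, 0,0,0,0,0,0,0]'
python3 - <<'E'
from h import *
gate(); c=camera("scene"); save("scene9",c["frame"]); P=cloud(c); o=(P-hinge)@n; kk=(P-hinge)@k
m=(P[...,2]>.05)&(P[...,2]<.24)&(o>.06)&(o<.14)&(kk>.24)&(kk<.30)
q=np.c_[o[m],kk[m]]; print(len(q),np.percentile(q[:,0],[50,90,97]),np.percentile(q[:,1],[50,97]))
c=camera("top"); P=cloud(c)
o=(P-hinge)@n; kk=(P-hinge)@k
m=(P[...,2]>.244)&(P[...,2]<.266)&(o>.03)&(o<.14)&(kk>.19)&(kk<.30)
rc=cv2.minAreaRect(np.c_[o[m],kk[m]].astype(np.float32)); print(rc)
save("wrist9",camera("wrist")["frame"])
E
```

```text
clock: 10.73
tcp_pos: [0.6386, 0.0437, 0.2128]
ee_rot: [0.352, 0.55, -0.526, 0.545]
wrist_force: [-1.7, -2.8, -5.1]
finger_gap: 0.01
angle vs start 0.34073861367225927 radius 0.17630527145492966 z 0.23093658706108147 F [-1.8 -1.7 -5.3] M [-0.12  0.08 -0.4 ]
855 [0.09785048 0.10293978 0.11647497] [0.2708771  0.28259018]
((0.08601453900337219, 0.22881639003753662), (0.09923965483903885, 0.0486096553504467), 70.3078384399414)
```

View pics/scene9.png

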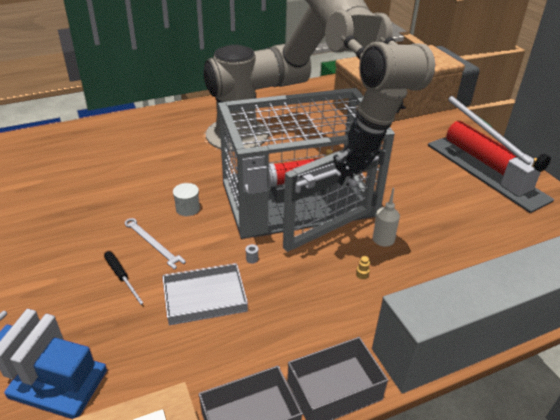

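View pics/wrist9.png

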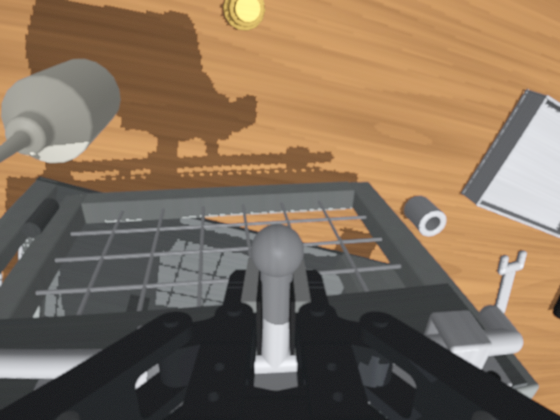

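Scene view: the gate stands ajar with its free edge at about (288,210), roughly 98–103 mm out. The bolt is drawn, the pin is still gripped below the ball at wrist (277,250), and all bystanders are in place. I'm handing in.

```bash
python3 -c "
from workcell import hand_in
print(hand_in())"
```

```text
the job is handed in; nothing more can be done
None
```

The gate is open and held as asked, and I handed the job in at about 11 s on the robot's clock. `hand_in()` reports no verdict.

- **Bolt:** I gripped the handle pin and lifted it 19.6 mm (about 0.145 rad). I then drew the bolt about 45 mm along the rod with the gate still shut. The nose showed clear of the keeper before I pulled the gate.
- **Gate:** I swung it about its hinge to 0.34 rad by the tool position. The depth picture puts the free edge about 98–103 mm out from the cage. An angle fit from the top camera one step earlier gave 0.285–0.31 rad against 0.307 by the tool, so the two agree within a few hundredths.
- **At hand-in:** The arm was still holding the handle with a 60 N grip and a 10 mm finger gap, and the bystanders visible in the last scene and wrist pictures were undisturbed. Wrist forces I read during the job stayed below about 7 N.
- **Readings that disagreed:** During the draw I saw about 4 N outward on the tool. The rod is probably not quite parallel to the line I measured for the cage, so I shifted each row slightly to follow it. The friction reading along the rod was near zero or of the wrong sign, which I put down to sensor offset; the pictures confirmed the bolt had moved.

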